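# Snap the measuring cup onto the rack's spring hook and tug to check

## Task

Pick up the aluminium measuring cup by its handle and hang it on the brass snap hook under the drying rack: push the eye at the end of its handle over the hook's nose and past the sprung gate, tug it back with about 5 N to feel that the shut gate has caught it, never forcing it (stay well under 25 N), then ease it down, let go and wait until the cup hangs still. Do not knock the rack with the arm, and leave the jar, the mug, the brush and the clothespins where they are.

Things in the scene. Friction and masses are not known exactly. Their poses are not given: they have to be found in the camera images.
- cup: loose aluminium measuring cup, ~120 g, 165 mm long, standing in the tray. Round bowl 45 mm high, 56 mm wide at the foot, 64 at the rim. A level handle, 16 mm wide, 8 thick, runs along the cup's +x from the bowl to x = 95 mm, its middle 40 mm above the underside, and ends in an eye in the same plane. Origin: centre of the underside; z out of the mouth
- cup_eye (a point): centre of the eye at the end of the cup's handle, 112 mm along the cup's x and 40 mm above its underside. The eye is a ring of 27 mm inner and 41 mm outer diameter, 7 mm thick; its axis is the cup's z. Axes as the cup's
- cup_grip (a point): middle of the cup's handle, a good place to grasp across its 16 mm width (along the cup's y), 54 mm from the eye's centre. Axes as the cup's
- rack: fixed drying rack: two wooden side frames 372 mm high at y = -180 and +180 mm, with 14 mm steel bars along y: the rear one (x = 0, 335 mm high) carries the hook; the front one (x = -90 mm, 360 mm high) hangs over where the hand works, so the hand must lean back. Origin: on the counter below the rear bar's middle; x points away from the robot's side, z up
- bar_mid (a point): middle of the rear bar's axis, 335 mm above the counter; axes as the rack's. The brass snap hook hangs from this bar up to 35 mm to either side (along y) of this point, clamped tight; WHERE ALONG y IS NOT MEASURED: find it by sight, or by touch (sweeping the cup's eye sideways against the nose). All of the hook lies in one plane of constant y, 10 mm thick
- hook (a joint): swing of the hook about the bar: 0 at rest, + away from the robot; up to 0.08 rad either way (7 mm, 1-2 N at the nose), sprung. Hook of 10 mm bar: shank down from the bar at x = 0, bowl with inner floor 18 mm to -x and 106 below the bar's axis, nose 65 mm long, leaning 35 deg towards the robot, its end 69.5 mm to -x and 48 below. Push the eye down it along (0.574, 0, -0.819)
- gate (a joint): the hook's gate, a steel pin 62 mm long, 6 thick, hinged at the shank's top (4 mm to -x, 20 mm below the bar's axis), closing on the inside of the nose's end. 0 = shut, up to 1.1 rad pushed down into the hook; sprung shut (at its end ~2 N to start, 4 N at 0.8 rad). An eye on the nose meets it at the nose's end and is past it after about 56 mm; drawn back, it catches about 10 mm below that end
- tray: fixed white ceramic tray, 240 by 200 mm, rim 18 mm high, inner floor 6 mm high. Origin: centre of the underside
- jar: white plastic detergent jar with blue twist cap, 96 mm wide, 130 mm high, bystander. Origin: centre of the underside
- mug: blue ceramic mug, 80 mm wide, 90 mm high, bystander. Origin: centre of the underside
- brush: hand brush lying on the counter, bystander
- pin_a: wooden spring clothespin, 75 mm long, 10 mm high, lying in the tray, bystander
- pin_b: wooden spring clothespin like pin_a, lying in the tray, bystander
Not all that is in view belongs to the job. Of the things like the cup, leave any that is red; of the rest the smaller one is meant.

How it is judged:
By the outcome, as a careful person would: the job done as asked, in the order asked, and still so for the second after the job is handed in, with the robot touching nothing.
It also fails if it takes over 72 s, if anything falls off the work surface, if the arm or the gripper's body presses on something with over 40 N, if the wrist force passes 120 N, or if a joint passes its speed limit or range.

## Robot

A 6-joint arm with a two-finger parallel gripper is mounted at the origin on the work surface. World frame = base frame: x ahead of the robot, y to its left, z up, the work surface at z = 0. Lengths are in mm, angles in rad, forces in N, time in s.
With the tool pointing down it reaches from about 275 to 750 mm from the base axis. Payload 10.2 kg.
Tool frame: the origin (TCP) lies at the very end of the fingers, on their centre line; the grasp point (between the pads) lies 19 mm behind it; z points along the fingers, y is the line along which they close (so a half turn about z gives the same grasp; the last joint's range is limited). The gripper opens to 85 mm and grips with 20 to 120 N. Pads are 22 mm wide; open, the fingers measure 114 mm over their backs; the gripper's body (76 mm by 85 mm) begins 54 mm behind the grasp point. The pads swing forward as they close: fully open they stand 13 mm farther back than shut.
Start: joints at [0.944, 0.313, 1.498, -0, 1.331, -0.223], TCP at [206.294, 482.777, 231.294] pointing down, gripper open.
Joint ranges: [-2.94, 2.94], [-0.97, 2.17], [0.19, 2.56], [-1.23, 4.37], [0.02, 3.11], [-2.88, 2.88]. Speed limits (rad/s): [2.39, 2.39, 3.01, 3.14, 3.14, 3.14].

## Interface

Orientations are given as a unit quaternion [w, x, y, z].
In Python, from rig import * gives the robot as it stands. The module is installed in compiled form; this text tells all that it offers.
- The arm moves only by the shell command python3 -m crank 'ROWS' [FORCE]. ROWS is JSON, a list that holds one entry, the list of rows, each a list of 7 numbers: the shift along the tool's x, y, z in units of 25 mm (1.0 is 25 mm), then the turn, a rotation vector about the tool's x, y, z in units of 8 degrees (1.0 is 8 degrees), then the finger opening in mm, from 0 to 85.4. A call has exactly 8 rows; each row shifts and turns the commanded pose from where the row before left it, along the tool's axes as they then stand; what a row does not reach is not made up. A row lasts 1/10 s, in which the tool goes at most 50 mm and 8.59 degrees, less where a joint would pass 70% of its speed; a pose out of reach is approached as far as the arm can. A call is refused whole if a number of a shift passes 1 or a number of a turn 1, either way. A call with a gripper value outside its range is refused whole. The fingers move at their own pace and stop on an object; FORCE is the grip in N (left out, the last holds). Time passes only in rows, so rows that do not move let the fingers close, or fill a call up. It gives the time, the measured TCP pose, the force, the opening and the grip force at its end, in the units of the state.
- sense(): the state, without advancing time (a new reading comes with each control period).
- capture(name): name is "side" or "top" or "wrist"; returns the picture (384x512x3 uint8, blue, green, red); there is no depth.
- camera_model(name): a dict with "fx", "fy", "cx", "cy" (pixels), "world_from_camera" (4x4, takes a point from camera to world coordinates); the wrist camera has in their place "T_tool_cam" (4x4, takes a point from camera to tool coordinates, whose origin is the TCP and whose axes are the flange's). Camera axes: x right, y up, looking along -z (the intrinsics and any distortion apply to the point x, -y, -z); pixel columns grow to the right and rows downward; lengths in mm; the calibration is good to about 2 mm. The wrist camera is an equidistant fisheye: a pixel r from the principal point sees the ray r / f radians off the axis. A picture is of the moment at which its call begins: read the wrist's pose just before it. camera_model takes no time and is no camera call.
- finish_job(): hands the job in; it is judged then, once.
The state is a dict: "time_s": time; "joints": joint angles; "dq": joint speeds; "tau": joint torques, N m; "eef_pos": TCP position; "ee_rot": TCP orientation; "force": force on the tool from outside, world axes, zero at the start; "wrist_torque": the same for the moment, N m; "grip_width": opening from 0.0 (shut) to 1.0 (fully open); "grip_force": force on a finger pad.
Only numpy, scipy, OpenCV 4.12 (cv2) and the standard library are available. Lean on these libraries where they do the work, as an engineer would, in place of code of your own. Each camera call takes 0.05 s, during which the arm holds its last target. There are 200 camera calls.

## Working session

There is one attempt and no reset: what is moved stays moved. The work goes in short steps, Python scripts to look and compute and a shell command to move; the robot and the scene stay as the last step left them, time stands still between calls to the robot, and variables do not carry over. Pictures are saved under pics/ and viewed, at most 10 in all, crops included, and the job is handed in when it is done.

```bash
mkdir -p pics; python3 - <<'E'
from rig import *
import cv2,numpy as np
s=sense();print({k:np.round(v,3).tolist() for k,v in s.items()})
for n in("top","side"):
    m=camera_model(n);print(n,m)
    cv2.imwrite(f"pics/{n}0.png",capture(n))
print(camera_model("wrist"))
E
```

```text
{'time_s': 0.0, 'joints': [0.944, 0.313, 1.499, -0.0, 1.331, -0.223], 'dq': [-0.001, -0.002, 0.001, 0.002, -0.001, -0.0], 'tau': [-0.0, -41.227, -25.974, -0.0, 0.004, 0.0], 'eef_pos': [206.137, 482.534, 230.706], 'ee_rot': [-0.0, 0.201, 0.98, -0.001], 'force': [0.051, -0.409, 0.506], 'wrist_torque': [0.074, -0.011, 0.034], 'grip_force': 0.0, 'grip_width': 0.997}
top {'fx': 459.5134196954661, 'fy': 459.5134196954661, 'cx': 252.02439666059362, 'cy': 194.37897578200156, 'world_from_camera': array([[-2.45095764e-02,  9.95627973e-01, -9.01344510e-02,
         2.96638188e+02],
       [-9.99649917e-01, -2.53073753e-02, -7.71885500e-03,
         8.35302110e+01],
       [-9.96617434e-03,  8.99137106e-02,  9.95899694e-01,
         2.00020893e+03],
       [ 0.00000000e+00,  0.00000000e+00,  0.00000000e+00,
         1.00000000e+00]])}
side {'fx': 374.23007038013407, 'fy': 374.23007038013407, 'cx': 259.25255976345005, 'cy': 193.32591789190138, 'world_from_camera': array([[ 9.98505955e-01,  2.40567978e-02, -4.90624952e-02,
         3.99883557e+02],
       [-5.07674558e-02,  7.40533216e-01, -6.70099411e-01,
        -6.88422139e+02],
       [ 2.02119614e-02,  6.71589031e-01,  7.40648129e-01,
         1.09145197e+03],
       [ 0.00000000e+00,  0.00000000e+00,  0.00000000e+00,
         1.00000000e+00]])}
{'fx': 297.3186396354542, 'fy': 297.3186396354542, 'cx': 254.02806832708342, 'cy': 193.9596576060427, 'T_tool_cam': array([[ 8.47096544e-04,  9.64616140e-01,  2.63656946e-01,
         6.67254634e+01],
       [ 9.99999252e-01, -1.04967198e-03,  6.27461659e-04,
         6.82798815e-01],
       [ 8.82012952e-04,  2.63656217e-01, -9.64616308e-01,
        -1.42261707e+02],
       [ 0.00000000e+00,  0.00000000e+00,  0.00000000e+00,
         1.00000000e+00]])}
```

View pics/top0.png

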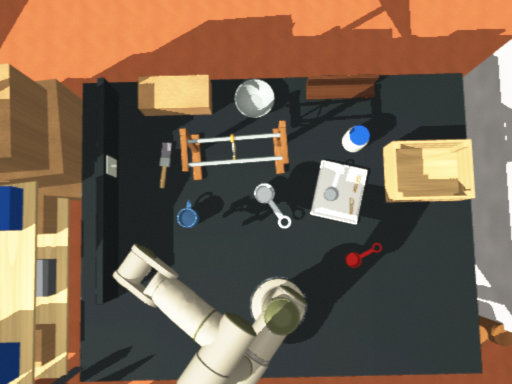

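View pics/side0.png

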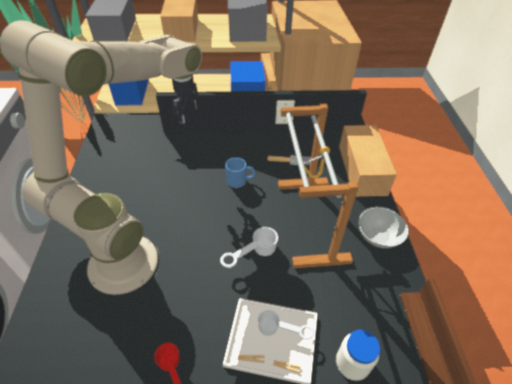

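The top view shows the rack at about (233,145) and its hook near (234,147). The tray is at (340,190) with the smaller grey cup at (331,193). A larger decoy sits at (265,193) and a red one at (353,260). The side view shows the tray cup at (269,321) with its handle running right to about (305,330). I'll zoom in next.

```bash
python3 - <<'E'
import cv2,numpy as np
t=cv2.imread("pics/top0.png");s=cv2.imread("pics/side0.png")
def c(im,x,y,w,h):return cv2.resize(im[y:y+h,x:x+w],(400,300),interpolation=cv2.INTER_CUBIC)
m=np.vstack([np.hstack([c(t,300,155,80,60),c(s,220,290,110,82)]),np.hstack([c(t,175,110,120,90),c(s,265,90,110,82)])])
cv2.imwrite("pics/mos.png",m)
E
```

```text
(no output)
```

View pics/mos.png

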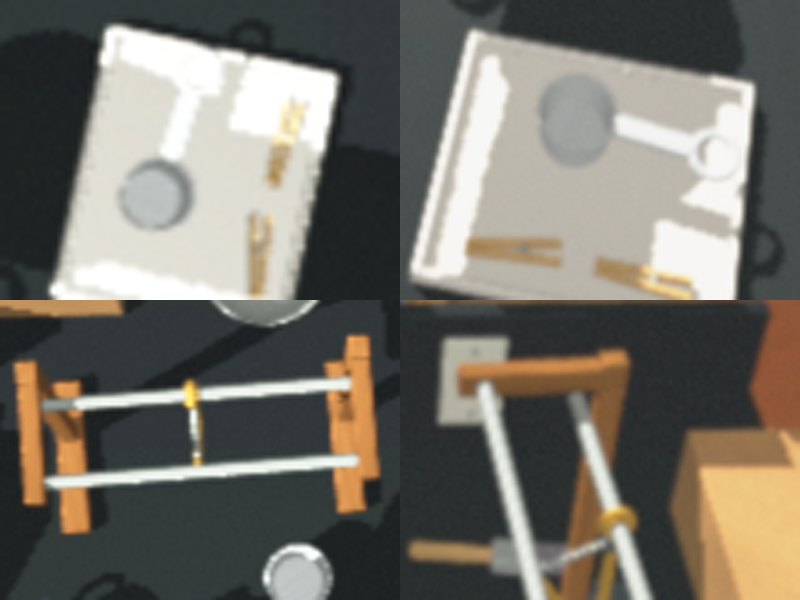

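The mosaic shows the tray cup upright, with its bowl at top px (331,194) and its eye at top px (340,170) and side px (306.6,332.4). The hook clamp is at top px (232,138) and side px (324.7,149.8), and the bars can be measured.

```bash
cat > h.py <<'E'
from rig import *
import cv2,numpy as np
from scipy.spatial.transform import Rotation as R
def ray(n,u,v):
    m=camera_model(n);W=m["world_from_camera"]
    d=W[:3,:3]@np.array([(u-m["cx"])/m["fx"],-(v-m["cy"])/m["fy"],-1.]);return W[:3,3],d
def onz(n,u,v,z):
    o,d=ray(n,u,v);return (o+d*(z-o[2])/d[2]).round(1)
def tri(a,b):
    A=[];B=[]
    for n,(u,v) in(("top",a),("side",b)):
        o,d=ray(n,u,v);d/=np.linalg.norm(d);P=np.eye(3)-np.outer(d,d);A.append(P);B.append(P@o)
    return np.linalg.solve(A[0]+A[1],B[0]+B[1]).round(1)
E
cat > m.py <<'E'
from h import *
T=lambda x,y,ox,oy,k,l:(x/k+ox,y/l+oy)
t1=lambda x,y:T(x,y,300,155,5,5); s1=lambda x,y:T(x-400,y,220,290,400/110,300/82)
t2=lambda x,y:T(x,y-300,175,110,10/3,10/3); s2=lambda x,y:T(x-400,y-300,265,90,400/110,300/82)
print("bowl",tri(t1(155,195),s1(575,120)),onz("top",*t1(155,195),40),onz("side",*s1(575,122),40))
print("eye",tri(t1(201,75),s1(715,155)),onz("top",*t1(201,75),46),onz("side",*s1(715,155),46))
for z,a,b in((335,(42,405),(352,384)),(360,(48,483),(357,460))):
    A=onz("top",*t2(*a),z);B=onz("top",*t2(*b),z);print("bar",A,B,(A+B)/2,np.degrees(np.arctan2(-(A-B)[0],(A-B)[1])))
print("clamp",tri(t2(190,393),s2(617,519)),onz("top",*t2(190,393),340),onz("side",*s2(617,519),340))
print("rear bar side",onz("side",*s2(580,405),335),onz("side",*s2(645,595),335))
print("front bar side",onz("side",*s2(486,390),360),onz("side",*s2(540,595),360))
print("nose top",onz("top",*t2(197,462),287),onz("top",*t2(194,435),300))
E
python3 m.py
```

```text
bowl [ 468.8 -239.9   34.2] [ 467.1 -239.    40. ] [ 469.4 -243.9   40. ]
eye [ 571.2 -280.2   53.8] [ 568.7 -281.4   46. ] [ 576.2 -277.1   46. ]
bar [648.8 328.8 335. ] [663.2 -14.  335. ] [656.  157.4 335. ] 2.40540968954048
bar [557.7 319.6 360. ] [574.1 -15.5 360. ] [565.9  152.05 360.  ] 2.801855112527921
clamp [657.7 164.8 338.8] [656.8 164.8 340. ] [658.  163.5 340. ]
rear bar side [652.1 326.8 335. ] [666.9  77.9 335. ]
front bar side [562.1 317.3 360. ] [576.7  55.1 360. ]
nose top [588.9 161.1 287. ] [617.4 163.2 300. ]
```

```bash
r='x'
python3 -m crank '[[[-0.4,-0.4,0,0,0,-0.14,60],[-0.73,-0.7,0,0,0,-0.14,60],[-0.73,-0.7,0,0,0,0,60],[-0.73,-0.7,0,0,0,0,60],[-0.73,-0.7,0,0,0,0,60],[-0.73,-0.7,0,0,0,0,60],[-0.73,-0.7,0,0,0,0,60],[-0.73,-0.7,0,0,0,0,60]]]'
python3 -m crank '[[[-0.73,-0.7,0,0,0,0,60],[-0.73,-0.7,0,0,0,0,60],[-0.73,-0.7,0,0,0,0,60],[-0.73,-0.7,0,0,0,0,60],[-0.73,-0.7,0,0,0,0,60],[-0.73,-0.7,0,0,0,0,60],[-0.73,-0.7,0,0,0,0,60],[-0.73,-0.7,0,0,0,0,60]]]'
python3 -m crank '[[[-0.73,-0.7,0,0,0,0,60],[-0.73,-0.7,0,0,0,0,60],[-0.73,-0.7,0,0,0,0,60],[-0.73,-0.7,0,0,0,0,60],[-0.73,-0.7,0,0,0,0,60],[-0.73,-0.7,0,0,0,0,60],[-0.73,-0.7,0,0,0,0,60],[-0.73,-0.7,0,0,0,0,60]]]'
```

```text
time_s: 0.9
eef_pos: [286.9, 308.4, 231.1]
ee_rot: [-0.0, 0.181, 0.983, -0.0]
force: [0.0, -0.6, -0.7]
grip_width: 0.703
grip_force: 0.0
time_s: 1.7
eef_pos: [373.4, 125.6, 231.1]
ee_rot: [-0.0, 0.181, 0.983, -0.0]
force: [1.0, 0.4, 0.1]
grip_width: 0.703
grip_force: 0.0
time_s: 2.5
eef_pos: [459.9, -57.3, 231.0]
ee_rot: [-0.0, 0.181, 0.983, 0.0]
force: [-0.0, -0.4, 0.8]
grip_width: 0.701
grip_force: 0.0
```

```bash

python3 -m crank '[[[-0.65,-0.84,0.2,0,0,0,60],[-0.65,-0.84,0.2,0,0,0,60],[-0.65,-0.84,0.3,0,0,0,60],[-0.65,-0.84,0.3,0,0,0,60],[-0.65,-0.84,0.3,0,0,0,60],[-0.65,-0.84,0.3,0,0,0,60],[-0.65,-0.84,0.2,0,0,0,60],[-0.68,-0.86,0.2,0,0,0,60]]]'
python3 - <<'E'
from h import *
s=sense();print(s["eef_pos"],s["ee_rot"])
np.save("w.npy",np.r_[s["eef_pos"],s["ee_rot"]])
cv2.imwrite("pics/w1.png",capture("wrist"))
E
```

```text
time_s: 3.3
eef_pos: [521.8, -261.3, 180.6]
ee_rot: [-0.0, 0.181, 0.983, 0.0]
force: [-0.4, -0.1, -0.4]
grip_width: 0.703
grip_force: 0.0
[ 521.77704208 -261.27965096  180.597183  ] [-4.36199391e-04  1.81397953e-01  9.83409647e-01  2.42795069e-04]
```

View pics/w1.png

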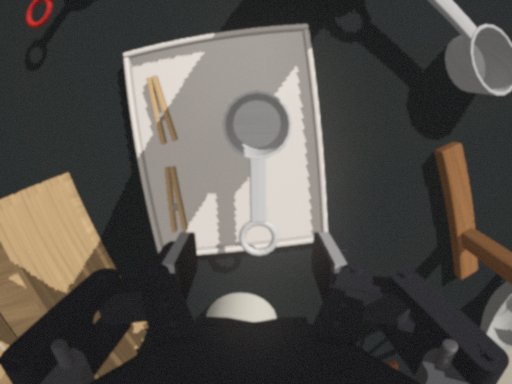

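The wrist view shows the cup's rim centre at about (257,124), the handle running down to the eye at (258,238), and the pins to the left, clear of the fingers.

```bash
cat >> h.py <<'E'
def wray(u,v,p,q):
    m=camera_model("wrist");x=(u-m["cx"]);y=-(v-m["cy"]);r=np.hypot(x,y);th=r/m["fx"]
    d=np.array([x/r*np.sin(th),y/r*np.sin(th),-np.cos(th)]);T=m["T_tool_cam"]
    Q=R.from_quat(np.r_[q[1:],q[0]]).as_matrix()
    return p+Q@T[:3,3],Q@T[:3,:3]@d
def wz(u,v,p,q,z):
    o,d=wray(u,v,p,q);return o+d*(z-o[2])/d[2]
E
python3 - <<'E'
from h import *
w=np.load("w.npy");p,q=w[:3],w[3:]
b=wz(257,124,p,q,51);e=wz(258,238,p,q,46);print(b,e,np.linalg.norm((e-b)[:2]),np.degrees(np.arctan2(*(e-b)[1::-1])))
Q=R.from_quat(np.r_[q[1:],q[0]]).as_matrix()
u=(e-b)/np.linalg.norm(e-b);g=e-54*u;g[2]=27;print(g,Q.T@(g-p)/25)
E
```

```text
[ 468.48346276 -237.51385337   51.        ] [ 574.89402316 -276.62767141   46.        ] 113.37150490821028 -20.182145133994077
[ 524.25881202 -258.01545447   27.        ] [-0.05196631  0.15543104  6.14389085]
```

```bash

python3 -m crank '[[[-0.05,0.15,0.7,0,0,-0.09,50],[0,0,0.9,0,0,0,50],[0,0,0.9,0,0,0,50],[0,0,0.9,0,0,0,50],[0,0,0.9,0,0,0,50],[0,0,0.9,0,0,0,50],[0,0,0.6,0,0,0,50],[0,0,0.3,0,0,0,50]]]'
python3 -m crank '[[[0,0,0.04,0,0,0,10],[0,0,0,0,0,0,5],[0,0,0,0,0,0,5],[0,0,0,0,0,0,5],[0,0,0,0,0,0,5],[0,0,0,0,0,0,5],[0,0,0,0,0,0,5],[0,0,0,0,0,0,5]]]' 60
python3 -m crank '[[[0,0,-0.1,0,0,0,5],[0,0,-0.3,0,0,0,5],[0,0,-0.6,0,0,0,5],[0,0,-1,0,0,0,5],[0,0,-1,0,0,0,5],[0,0,-1,0,0,0,5],[0,0,-1,0,0,0,5],[0,0,-1,0,0,0,5]]]'
```

```text
time_s: 4.15
eef_pos: [523.5, -256.8, 27.1]
ee_rot: [-0.001, 0.175, 0.985, 0.001]
force: [0.3, 0.7, 0.2]
grip_width: 0.585
grip_force: 0.0
time_s: 4.95
eef_pos: [524.8, -257.6, 28.4]
ee_rot: [0.001, 0.175, 0.985, -0.0]
force: [1.6, -0.6, 6.0]
grip_width: 0.17
grip_force: 58.9
time_s: 5.75
eef_pos: [523.8, -256.9, 178.8]
ee_rot: [-0.001, 0.175, 0.985, 0.0]
force: [0.4, -0.5, -2.2]
grip_width: 0.17
grip_force: 58.5
```

```bash
cat > tgt.py <<'E'
from h import *
import sys
yaw=np.radians(2.6);X=np.array([np.cos(yaw),np.sin(yaw),0]);Y=np.array([-np.sin(yaw),np.cos(yaw),0]);Z=np.array([0,0,1.])
BAR=np.array([657.5,164.5,335.])
n=.574*X-.819*Z; c=.819*X+.574*Z   # push dir, cup x
QT=np.c_[-c,Y,n]
NOSE=BAR-69.5*X-48*Z
EYE=np.array([-54,0,-19.])
def tcp(eye,Q=QT): return eye-Q@EYE
def show(target,Q=QT):
    s=sense();p=s["eef_pos"];q=s["ee_rot"];C=R.from_quat(np.r_[q[1:],q[0]]).as_matrix()
    print("target",target.round(1),"shift u",(C.T@(target-p)/25).round(2),"turn u",(np.degrees(R.from_matrix(C.T@Q).as_rotvec())/8).round(2),"force",np.round(s["force"],1),"eye",(p+C@EYE).round(1))
    e=p+C@EYE-NOSE;print("eye rel nose end: along push %.1f, cupx %.1f, y %.1f"%(e@n,e@c,e@Y))
E
python3 - <<'E'
from tgt import *
print(NOSE);show(tcp(NOSE-28*n-100*c));show(tcp(NOSE-28*n))
E
```

```text
[588.0715454  161.34727233 287.        ]
target [456.9 155.4 206. ] shift u [ 8.2  14.56 -1.07] turn u [-0.87 -4.33 -2.76] force [ 0.4 -0.5 -2.2] eye [ 574.5 -275.6  197.8]
eye rel nose end: along push 53.9, cupx -78.6, y -435.9
target [538.7 159.1 263.4] shift u [ 5.18 15.83 -3.37] turn u [-0.87 -4.33 -2.76] force [ 0.4 -0.5 -2.2] eye [ 574.5 -275.6  197.8]
eye rel nose end: along push 53.9, cupx -78.6, y -435.9
```

```bash

python3 -m crank '[[[0.6,0.2,-0.1,0,0,0,5],[1,0.4,-0.2,0,0,0,5],[1,0.4,-0.2,0,0,0,5],[1,0.4,-0.2,0,0,0,5],[1,0.4,-0.2,0,0,0,5],[1,0.4,-0.2,0,0,0,5],[1,0.4,0,0,0,0,5],[1,0.5,0,0,0,0,5]]]'
python3 -m crank '[[[0.6,0.8,0,0,0,0,5],[0,1,0,0,0,0,5],[0,1,0,0,0,0,5],[0,1,0,0,0,0,5],[0,1,0,0,0,0,5],[0,1,0,0,0,0,5],[0,1,0,0,0,0,5],[0,1,0,0,0,0,5]]]'
python3 -m crank '[[[0,0.9,0,0,0,0,5],[0,0.9,0,0,0,0,5],[0,0.9,0,0,0,0,5],[0,0.6,0,0,0,0,5],[0,0.3,0,-0.14,-0.72,-0.46,5],[0,0,0,-0.14,-0.72,-0.46,5],[0,0,0,-0.14,-0.72,-0.46,5],[0,0,0,-0.14,-0.72,-0.46,5]]]'
python3 - <<'E'
from tgt import *
show(tcp(NOSE-28*n-100*c))
E
```

```text
time_s: 6.55
eef_pos: [371.4, -118.2, 205.4]
ee_rot: [-0.0, 0.175, 0.985, 0.0]
force: [-0.1, -0.9, -0.7]
grip_width: 0.173
grip_force: 58.5
time_s: 7.35
eef_pos: [425.6, 70.3, 205.4]
ee_rot: [-0.0, 0.175, 0.985, -0.0]
force: [-0.2, 0.1, -2.1]
grip_width: 0.17
grip_force: 58.6
time_s: 8.15
eef_pos: [456.3, 153.8, 205.5]
ee_rot: [0.204, 0.043, 0.978, 0.003]
force: [1.3, -0.1, -1.5]
grip_width: 0.172
grip_force: 58.7
target [456.9 155.4 206. ] shift u [-0.02  0.06 -0.01] turn u [-0.3  -1.42 -0.89] force [ 1.3 -0.1 -1.5] eye [498.  149.4 244.5]
eye rel nose end: along push -17.1, cupx -98.6, y -7.8
```

```bash

python3 -m crank '[[[0,0.06,0,-0.15,-0.71,-0.44,5],[0,0,0,-0.15,-0.71,-0.45,5],[0,0,0,0,0,0,5],[0,0,0,0,0,0,5],[0,0,0,0,0,0,5],[0,0,0,0,0,0,5],[0,0,0,0,0,0,5],[0,0,0,0,0,0,5]]]'
python3 - <<'E'
from tgt import *
show(tcp(NOSE-28*n-100*c))
s=sense();np.save("w2.npy",np.r_[s["eef_pos"],s["ee_rot"]])
w=capture("wrist");t=capture("top");d=capture("side")
for k,i in(("w2",w),("t2",t),("s2",d)):cv2.imwrite(f"pics/{k}.png",i)
c=lambda im,x,y,w,h:cv2.resize(im[y:y+h,x:x+w],(400,300),interpolation=cv2.INTER_CUBIC)
cv2.imwrite("pics/mos2.png",np.vstack([np.hstack([c(w,0,0,512,384),c(w,156,200,200,150)]),np.hstack([c(t,200,115,80,60),c(d,250,90,120,90)])]))
E
```

```text
time_s: 8.95
eef_pos: [457.2, 155.2, 205.3]
ee_rot: [0.299, -0.02, 0.954, 0.007]
force: [-0.1, 0.0, -1.5]
grip_width: 0.17
grip_force: 58.7
target [456.9 155.4 206. ] shift u [-0.01  0.01 -0.03] turn u [-0.01 -0.03 -0.02] force [-0.1  0.  -1.5] eye [490.6 156.5 251.7]
eye rel nose end: along push -27.1, cupx -100.2, y -0.4
```

View pics/mos2.png

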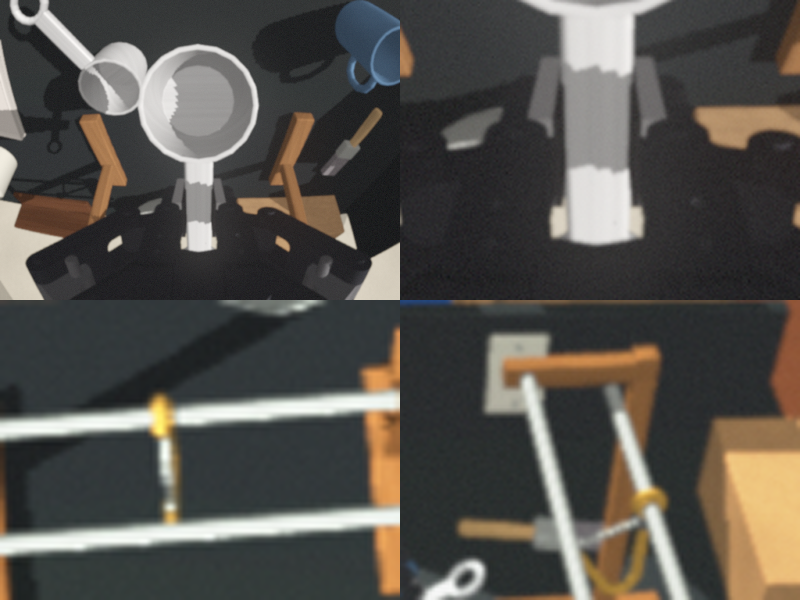

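The grip is straight, with the handle centred between the pads. In the side view the eye is at px (268.9,173.2). In the top view the hook is in line with it, with its nose tip at (234.2,158.8) beside the front bar.

```bash
python3 - <<'E'
from tgt import *
def proj(n,P):
    m=camera_model(n);W=m["world_from_camera"];c=W[:3,:3].T@(P-W[:3,3]);return np.round([m["cx"]-m["fx"]*c[0]/c[2],m["cy"]+m["fy"]*c[1]/c[2]],1)
w=np.load("w2.npy");C=R.from_quat(np.r_[w[4:],w[3]]).as_matrix();e=w[:3]+C@EYE
print("eye pred side",proj("side",e),"seen 268.9 173.2")
print("nose pred top",proj("top",NOSE),"seen ~234.2 158.8; side",proj("side",NOSE),"bowl side",proj("side",BAR-18*X-111*Z),"seen",250+222/3.333,90+285/3.333)
print("clamp", [onz("top",232,138.3,342),onz("side",250+250/3.333,90+200/3.333,338)], "nose",onz("top",234.2,158.5,287))
show(tcp(NOSE-28*n))
E
```

```text
eye pred side [268.9 173.3] seen 268.9 173.2
nose pred top [234.  158.8] seen ~234.2 158.8; side [300.2 163.5] bowl side [313.8 176.8] seen 316.6066606660666 175.5085508550855
clamp [array([654.9, 164.7, 342. ]), array([659.6, 165.1, 338. ])] nose [589.2 160.7 287. ]
target [538.7 159.1 263.4] shift u [-4.01  0.02 -0.04] turn u [-0.01 -0.03 -0.02] force [ 0.1  0.2 -1.8] eye [490.5 156.5 251.7]
eye rel nose end: along push -27.2, cupx -100.3, y -0.4
```

```bash

python3 -m crank '[[[-0.3,0.02,-0.04,0,0,0,5],[-0.6,0,0,0,0,0,5],[-0.7,0,0,0,0,0,5],[-0.7,0,0,0,0,0,5],[-0.7,0,0,0,0,0,5],[-0.6,0,0,0,0,0,5],[-0.4,0,0,0,0,0,5],[0,0,0,0,0,0,5]]]'
python3 - <<'E'
from tgt import *
show(tcp(NOSE))
d=capture("side");t=capture("top")
c=lambda im,x,y,w,h:cv2.resize(im[y:y+h,x:x+w],(400,300),interpolation=cv2.INTER_CUBIC)
cv2.imwrite("pics/mos3.png",np.hstack([c(t,200,125,80,60),c(d,260,110,80,60)]))
E
```

```text
time_s: 9.9
eef_pos: [539.4, 159.0, 264.0]
ee_rot: [0.3, -0.02, 0.954, 0.007]
force: [-0.4, -0.1, -2.0]
grip_width: 0.171
grip_force: 58.7
target [554.8 159.8 240.4] shift u [0.03 0.01 1.13] turn u [-0.01 -0.01 -0.02] force [-0.4 -0.1 -2. ] eye [572.7 160.4 310.5]
eye rel nose end: along push -28.1, cupx 0.9, y -0.2
```

View pics/mos3.png

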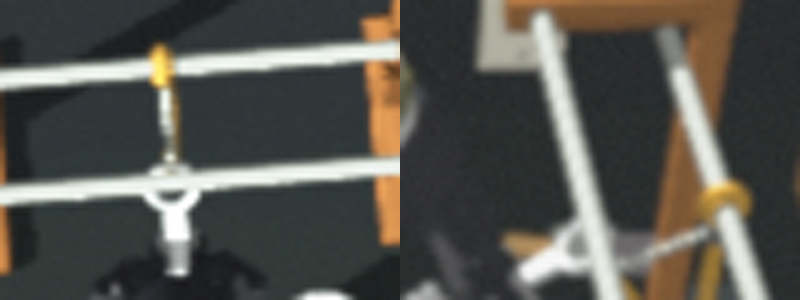

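Top view: the ring at about (170,185) in the crop is centred on the hook line, ready to push. I'll go slowly.

```bash

python3 -m crank '[[[0.03,0,0.2,0,0,0,5],[0,0,0.2,0,0,0,5],[0,0,0.2,0,0,0,5],[0,0,0.2,0,0,0,5],[0,0,0.2,0,0,0,5],[0,0,0.15,0,0,0,5],[0,0,0.15,0,0,0,5],[0,0,0.1,0,0,0,5]]]'
python3 -m crank '[[[0,0,0.1,0,0,0,5],[0,0,0.1,0,0,0,5],[0,0,0.1,0,0,0,5],[0,0,0.1,0,0,0,5],[0,0,0.1,0,0,0,5],[0,0,0,0,0,0,5],[0,0,0,0,0,0,5],[0,0,0,0,0,0,5]]]'
python3 - <<'E'
from tgt import *
show(tcp(NOSE+62*n))
E
```

```text
time_s: 10.8
eef_pos: [557.9, 159.9, 234.0]
ee_rot: [0.299, -0.02, 0.954, 0.007]
force: [-1.1, 0.2, -0.6]
grip_width: 0.171
grip_force: 58.9
time_s: 11.6
eef_pos: [564.9, 160.2, 224.0]
ee_rot: [0.299, -0.02, 0.954, 0.007]
force: [-1.2, 0.4, 2.1]
grip_width: 0.173
grip_force: 59.0
target [590.3 161.5 189.7] shift u [-0.05  0.01  1.71] turn u [-0.01 -0.02 -0.02] force [-1.2  0.4  2.1] eye [598.4 161.6 270.5]
eye rel nose end: along push 19.4, cupx -1.1, y -0.2
```

```bash

python3 -m crank '[[[0,0,0.12,0,0,0,5],[0,0,0.12,0,0,0,5],[0,0,0.12,0,0,0,5],[0,0,0.12,0,0,0,5],[0,0,0.12,0,0,0,5],[0,0,0.12,0,0,0,5],[0,0,0.12,0,0,0,5],[0,0,0,0,0,0,5]]]'
python3 -m crank '[[[0,0,0.12,0,0,0,5],[0,0,0.12,0,0,0,5],[0,0,0.12,0,0,0,5],[0,0,0.12,0,0,0,5],[0,0,0.08,0,0,0,5],[0,0,0.08,0,0,0,5],[0,0,0,0,0,0,5],[0,0,0,0,0,0,5]]]'
python3 - <<'E'
from tgt import *
show(tcp(NOSE+62*n))
E
```

```text
time_s: 12.4
eef_pos: [576.7, 160.7, 205.9]
ee_rot: [0.299, -0.02, 0.954, 0.007]
force: [-2.6, -0.4, 1.1]
grip_width: 0.172
grip_force: 59.0
time_s: 13.2
eef_pos: [586.1, 161.1, 193.5]
ee_rot: [0.299, -0.02, 0.954, 0.007]
force: [-0.5, 0.1, -2.2]
grip_width: 0.171
grip_force: 58.7
target [590.3 161.5 189.7] shift u [-0.05  0.01  0.22] turn u [-0.01 -0.02 -0.02] force [-0.5  0.1 -2.2] eye [619.5 162.5 240. ]
eye rel nose end: along push 56.6, cupx -1.2, y -0.3
```

```bash

python3 -m crank '[[[0,0,0.1,0,0,0,5],[0,0,0.08,0,0,0,5],[0,0,0,0,0,0,5],[0,0,-0.1,0,0,0,5],[0,0,-0.15,0,0,0,5],[0,0,-0.15,0,0,0,5],[0,0,-0.15,0,0,0,5],[0,0,-0.15,0,0,0,5]]]'
python3 -m crank '[[[0,0,-0.15,0,0,0,5],[0,0,-0.15,0,0,0,5],[0,0,-0.15,0,0,0,5],[0,0,-0.15,0,0,0,5],[0,0,-0.15,0,0,0,5],[0,0,0,0,0,0,5],[0,0,0,0,0,0,5],[0,0,0,0,0,0,5]]]'
python3 - <<'E'
from tgt import *
show(tcp(NOSE+10*n))
E
```

```text
time_s: 14.0
eef_pos: [578.4, 160.8, 204.6]
ee_rot: [0.299, -0.02, 0.954, 0.007]
force: [0.4, 0.4, -1.5]
grip_width: 0.177
grip_force: 58.7
time_s: 14.8
eef_pos: [567.9, 160.3, 219.3]
ee_rot: [0.299, -0.02, 0.954, 0.007]
force: [-1.0, 0.3, -1.3]
grip_width: 0.169
grip_force: 58.7
target [560.5 160.1 232.3] shift u [-0.05  0.   -0.59] turn u [-0.01 -0.03 -0.02] force [-1.   0.3 -1.3] eye [601.3 161.7 265.8]
eye rel nose end: along push 25.0, cupx -1.3, y -0.2
```

```bash

python3 -m crank '[[[0,0,-0.08,0,0,0,5],[0,0,-0.08,0,0,0,5],[0,0,-0.08,0,0,0,5],[0,0,-0.08,0,0,0,5],[0,0,0,0,0,0,5],[0,0,0,0,0,0,5],[0,0,0,0,0,0,5],[0,0,0,0,0,0,5]]]'
python3 - <<'E'
from tgt import *
show(tcp(NOSE+10*n))
E
```

```text
time_s: 15.6
eef_pos: [563.3, 160.1, 226.0]
ee_rot: [0.299, -0.02, 0.954, 0.007]
force: [0.1, 0.0, -1.2]
grip_width: 0.171
grip_force: 58.7
target [560.5 160.1 232.3] shift u [-0.05  0.   -0.27] turn u [-0.01 -0.02 -0.02] force [ 0.1  0.  -1.2] eye [596.8 161.5 272.5]
eye rel nose end: along push 16.9, cupx -1.2, y -0.2
```

```bash

python3 -m crank '[[[0,0,-0.06,0,0,0,5],[0,0,-0.06,0,0,0,5],[0,0,0,0,0,0,5],[0,0,0,0,0,0,5],[0,0,0,0,0,0,5],[0,0,0,0,0,0,5],[0,0,0,0,0,0,5],[0,0,0,0,0,0,5]]]'
python3 - <<'E'
from tgt import *
show(tcp(NOSE+10*n))
E
python3 -m crank '[[[0,0,-0.04,0,0,0,5],[0,0,-0.04,0,0,0,5],[0,0,0,0,0,0,5],[0,0,0,0,0,0,5],[0,0,0,0,0,0,5],[0,0,0,0,0,0,5],[0,0,0,0,0,0,5],[0,0,0,0,0,0,5]]]'
python3 - <<'E'
from tgt import *
show(tcp(NOSE+10*n))
d=capture("side")
cv2.imwrite("pics/s4.png",cv2.resize(d[110:185,260:360],(800,600),interpolation=cv2.INTER_CUBIC))
E
```

```text
time_s: 16.4
eef_pos: [561.6, 160.1, 228.6]
ee_rot: [0.299, -0.02, 0.954, 0.007]
force: [-0.0, -0.0, -1.1]
grip_width: 0.17
grip_force: 58.7
target [560.5 160.1 232.3] shift u [-0.05  0.   -0.15] turn u [-0.01 -0.02 -0.02] force [-0.  -0.  -1.1] eye [595.1 161.4 275. ]
eye rel nose end: along push 13.8, cupx -1.2, y -0.2
time_s: 17.2
eef_pos: [560.5, 160.0, 230.2]
ee_rot: [0.299, -0.02, 0.954, 0.007]
force: [-0.3, 0.2, -2.0]
grip_width: 0.166
grip_force: 58.7
target [560.5 160.1 232.3] shift u [-0.05  0.   -0.07] turn u [-0.01 -0.02 -0.02] force [-0.3  0.2 -2. ] eye [593.9 161.4 276.6]
eye rel nose end: along push 11.9, cupx -1.2, y -0.2
```

View pics/s4.png

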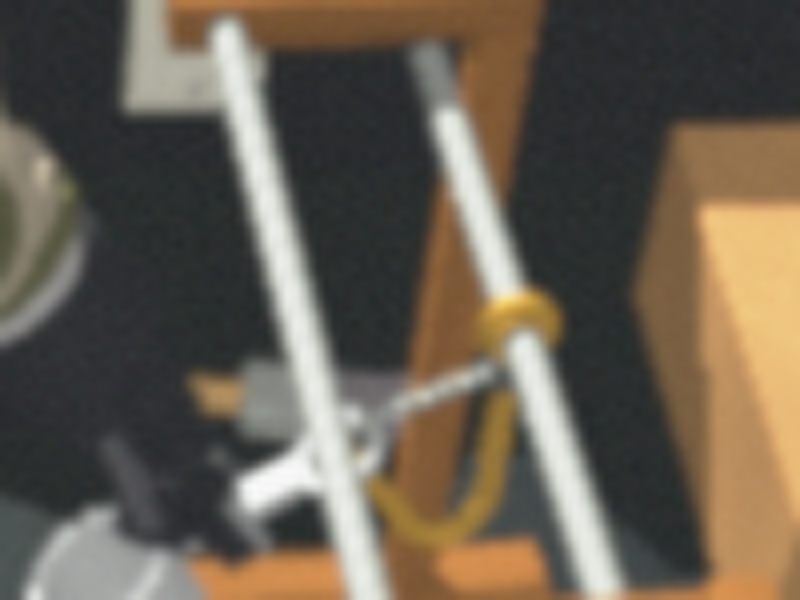

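The side view shows the nose through the ring at about (350,440) and the gate up in its shut line. I'll keep drawing back in 1–2 mm steps until the force rises.

```bash

python3 -m crank '[[[0,0,-0.04,0,0,0,5],[0,0,-0.04,0,0,0,5],[0,0,0,0,0,0,5],[0,0,0,0,0,0,5],[0,0,0,0,0,0,5],[0,0,0,0,0,0,5],[0,0,0,0,0,0,5],[0,0,0,0,0,0,5]]]'
python3 - <<'E'
from tgt import *
show(tcp(NOSE+10*n)); print(sense()["force"]@n)
E
```

```text
time_s: 18.05
eef_pos: [559.3, 160.0, 231.8]
ee_rot: [0.299, -0.02, 0.954, 0.007]
force: [0.1, -0.5, -0.8]
grip_width: 0.171
grip_force: 58.7
target [560.5 160.1 232.3] shift u [-0.05  0.    0.01] turn u [-0.01 -0.02 -0.02] force [ 0.1 -0.5 -0.8] eye [592.8 161.4 278.3]
eye rel nose end: along push 9.8, cupx -1.2, y -0.2
0.7587421231635462
```

```bash

python3 -m crank '[[[0,0,-0.04,0,0,0,5],[0,0,-0.04,0,0,0,5],[0,0,0,0,0,0,5],[0,0,0,0,0,0,5],[0,0,0,0,0,0,5],[0,0,0,0,0,0,5],[0,0,0,0,0,0,5],[0,0,0,0,0,0,5]]]'
python3 - <<'E'
from tgt import *
show(tcp(NOSE+10*n)); f=sense()["force"];print(f@n,f@c)
E
```

```text
time_s: 18.85
eef_pos: [558.2, 159.9, 233.5]
ee_rot: [0.299, -0.02, 0.954, 0.007]
force: [0.9, -0.3, -2.3]
grip_width: 0.169
grip_force: 58.6
target [560.5 160.1 232.3] shift u [-0.05  0.    0.09] turn u [-0.01 -0.02 -0.02] force [ 0.9 -0.3 -2.3] eye [591.6 161.3 279.9]
eye rel nose end: along push 7.8, cupx -1.2, y -0.2
2.393922815933092 -0.5494059366796855
```

```bash

python3 -m crank '[[[0,0,-0.03,0,0,0,5],[0,0,-0.03,0,0,0,5],[0,0,0,0,0,0,5],[0,0,0,0,0,0,5],[0,0,0,0,0,0,5],[0,0,0,0,0,0,5],[0,0,0,0,0,0,5],[0,0,0,0,0,0,5]]]'
python3 - <<'E'
from tgt import *
show(tcp(NOSE+10*n)); f=sense()["force"];print(f@n,f@c)
E
```

```text
time_s: 19.65
eef_pos: [557.3, 159.9, 234.7]
ee_rot: [0.299, -0.02, 0.954, 0.007]
force: [0.1, 0.2, -2.4]
grip_width: 0.173
grip_force: 58.6
target [560.5 160.1 232.3] shift u [-0.05  0.    0.15] turn u [-0.01 -0.02 -0.02] force [ 0.1  0.2 -2.4] eye [590.8 161.3 281.1]
eye rel nose end: along push 6.4, cupx -1.2, y -0.2
2.0895701381962364 -1.28055983515425
```

```bash

python3 -m crank '[[[0,0,-0.03,0,0,0,5],[0,0,-0.03,0,0,0,5],[0,0,0,0,0,0,5],[0,0,0,0,0,0,5],[0,0,0,0,0,0,5],[0,0,0,0,0,0,5],[0,0,0,0,0,0,5],[0,0,0,0,0,0,5]]]'
python3 - <<'E'
from tgt import *
show(tcp(NOSE+10*n)); f=sense()["force"];print(f@n,f@c)
E
python3 -m crank '[[[0,0,-0.03,0,0,0,5],[0,0,-0.03,0,0,0,5],[0,0,0,0,0,0,5],[0,0,0,0,0,0,5],[0,0,0,0,0,0,5],[0,0,0,0,0,0,5],[0,0,0,0,0,0,5],[0,0,0,0,0,0,5]]]'
python3 - <<'E'
from tgt import *
show(tcp(NOSE+10*n)); f=sense()["force"];print(f@n,f@c)
E
```

```text
time_s: 20.45
eef_pos: [556.5, 159.9, 236.0]
ee_rot: [0.299, -0.02, 0.954, 0.007]
force: [0.5, -0.4, -2.8]
grip_width: 0.168
grip_force: 58.6
target [560.5 160.1 232.3] shift u [-0.05  0.    0.21] turn u [-0.01 -0.02 -0.02] force [ 0.5 -0.4 -2.8] eye [589.9 161.2 282.4]
eye rel nose end: along push 4.8, cupx -1.1, y -0.2
2.5501123876990928 -1.1688161658289231
time_s: 21.25
eef_pos: [555.6, 159.8, 237.1]
ee_rot: [0.299, -0.02, 0.954, 0.007]
force: [-1.2, -0.7, -3.9]
grip_width: 0.17
grip_force: 58.5
target [560.5 160.1 232.3] shift u [-0.05  0.    0.27] turn u [-0.01 -0.02 -0.02] force [-1.2 -0.7 -3.9] eye [589.  161.2 283.6]
eye rel nose end: along push 3.4, cupx -1.2, y -0.2
2.5048764978425866 -3.220168666700736
```

```bash

python3 -m crank '[[[0,0,-0.04,0,0,0,5],[0,0,0,0,0,0,5],[0,0,0,0,0,0,5],[0,0,0,0,0,0,5],[0,0,0,0,0,0,5],[0,0,0,0,0,0,5],[0,0,0,0,0,0,5],[0,0,0,0,0,0,5]]]'
python3 - <<'E'
from tgt import *
show(tcp(NOSE+10*n)); f=sense()["force"];print(f@n,f@c)
E
```

```text
time_s: 22.05
eef_pos: [555.0, 159.8, 237.9]
ee_rot: [0.299, -0.02, 0.954, 0.007]
force: [0.9, 0.1, -4.1]
grip_width: 0.166
grip_force: 58.4
target [560.5 160.1 232.3] shift u [-0.05  0.    0.31] turn u [-0.01 -0.02 -0.02] force [ 0.9  0.1 -4.1] eye [588.5 161.2 284.4]
eye rel nose end: along push 2.4, cupx -1.2, y -0.2
3.8607499253640496 -1.6172427615865053
```

```bash

python3 -m crank '[[[0,0,-0.04,0,0,0,5],[0,0,0,0,0,0,5],[0,0,0,0,0,0,5],[0,0,0,0,0,0,5],[0,0,0,0,0,0,5],[0,0,0,0,0,0,5],[0,0,0,0,0,0,5],[0,0,0,0,0,0,5]]]'
python3 - <<'E'
from tgt import *
show(tcp(NOSE+10*n)); f=sense()["force"];print(f@n,f@c)
E
```

```text
time_s: 22.85
eef_pos: [554.4, 159.7, 238.7]
ee_rot: [0.299, -0.02, 0.954, 0.007]
force: [0.8, 0.2, -6.3]
grip_width: 0.169
grip_force: 58.4
target [560.5 160.1 232.3] shift u [-0.05  0.    0.35] turn u [-0.01 -0.03 -0.02] force [ 0.8  0.2 -6.3] eye [587.9 161.1 285.2]
eye rel nose end: along push 1.4, cupx -1.2, y -0.2
5.663586098037764 -2.9393681578134174
```

```bash

python3 -m crank '[[[0,0,-0.03,0,0,0,5],[0,0,0,0,0,0,5],[0,0,0,0,0,0,5],[0,0,0,0,0,0,5],[0,0,0,0,0,0,5],[0,0,0,0,0,0,5],[0,0,0,0,0,0,5],[0,0,0,0,0,0,5]]]'
python3 - <<'E'
from tgt import *
show(tcp(NOSE+10*n)); f=sense()["force"];print(f@n,f@c)
E
```

```text
time_s: 23.65
eef_pos: [554.0, 159.7, 239.4]
ee_rot: [0.299, -0.02, 0.954, 0.007]
force: [1.5, -0.5, -7.3]
grip_width: 0.171
grip_force: 58.4
target [560.5 160.1 232.3] shift u [-0.05  0.    0.38] turn u [-0.01 -0.02 -0.02] force [ 1.5 -0.5 -7.3] eye [587.5 161.1 285.8]
eye rel nose end: along push 0.6, cupx -1.2, y -0.2
6.866123798868512 -2.9795487946443515
```

Tug of about 5.7 N net: the gate holds. Next I'll ease it back down the nose, then plan the rotation towards hanging.

```bash

python3 -m crank '[[[0,0,0.1,0,0,0,5],[0,0,0.3,0,0,0,5],[0,0,0.35,0,0,0,5],[0,0,0.35,0,0,0,5],[0,0,0.35,0,0,0,5],[0,0,0.35,0,0,0,5],[0,0,0.3,0,0,0,5],[0,0,0.2,0,0,0,5]]]'
python3 - <<'E'
from tgt import *
show(tcp(NOSE+58*n)); f=sense()["force"];print(f@n,f@c)
s=sense();p=s["eef_pos"];q=s["ee_rot"];C=R.from_quat(np.r_[q[1:],q[0]]).as_matrix()
e0=p+C@EYE;e1=BAR-18*X-116*Z;print(e0,e1)
for i in range(8):
    e=e0+(e1-e0)*(i+1)/8;C2=C@R.from_rotvec([0,-np.radians(6),0]).as_matrix();p2=e-C2@EYE
    print((C.T@(p2-p)/25).round(2));C,p=C2,p2
E
```

```text
time_s: 24.45
eef_pos: [587.2, 161.1, 191.5]
ee_rot: [0.299, -0.02, 0.954, 0.007]
force: [-0.4, -0.6, -1.2]
grip_width: 0.169
grip_force: 59.0
target [588.  161.3 192.9] shift u [-0.06  0.01 -0.03] turn u [-0.01 -0.03 -0.02] force [-0.4 -0.6 -1.2] eye [620.7 162.5 237.9]
eye rel nose end: along push 58.9, cupx -1.5, y -0.3
0.7034378812765057 -1.0722765890435257
[620.65151404 162.52052601 237.87563791] [639.51852974 163.68346621 219.        ]
[-0.12  0.    0.35]
[-0.1   0.    0.35]
[-0.09  0.    0.36]
[-0.07  0.    0.35]
[-0.06  0.    0.35]
[-0.05  0.    0.35]
[-0.03  0.    0.34]
[-0.02  0.    0.34]
```

```bash

python3 -m crank '[[[-0.12,0,0.35,0,-0.75,0,5],[-0.1,0,0.35,0,-0.75,0,5],[-0.09,0,0.36,0,-0.75,0,5],[-0.07,0,0.35,0,-0.75,0,5],[0,0,0,0,0,0,5],[0,0,0,0,0,0,5],[0,0,0,0,0,0,5],[0,0,0,0,0,0,5]]]'
python3 - <<'E'
from tgt import *
show(tcp(NOSE+58*n))
E
```

```text
time_s: 25.25
eef_pos: [610.0, 154.2, 187.8]
ee_rot: [0.42, -0.013, 0.907, -0.002]
force: [-2.1, 3.5, -5.8]
grip_width: 0.173
grip_force: 59.0
target [588.  161.3 192.9] shift u [ 0.4  0.3 -0.8] turn u [-0.19  1.83 -0.05] force [-2.1  3.5 -5.8] eye [630.4 155.4 241.3]
eye rel nose end: along push 61.6, cupx 8.2, y -7.8
```

```bash
python3 - <<'E'
from tgt import *
s=sense();print(s["joints"].round(3),s["dq"].round(3),s["force"],s["wrist_torque"]);show(tcp(BAR-18*X-110*Z))
E
```

```text
[ 0.085  0.301  1.906 -0.694  0.089 -0.849] [-0.     0.001 -0.001 -0.016 -0.001  0.018] [-2.13488364  3.50673186 -5.84021244] [0.21790826 1.31515373 0.56914547]
target [606.2 162.2 178.4] shift u [0.38 0.33 0.13] turn u [-0.19  1.83 -0.05] force [-2.1  3.5 -5.8] eye [630.4 155.4 241.3]
eye rel nose end: along push 61.6, cupx 8.2, y -7.8
```

The wrist joint is at its range end (j5 = 0.09), so the hand's tilt stops near 50°. I'll go back to 44° with the eye on the hook, then let the handle pivot in softly closed pads.

```bash
cat >> tgt.py <<'E'
Q44=QT@R.from_rotvec([0,-np.radians(9),0]).as_matrix()
E
python3 - <<'E'
from tgt import *
show(tcp(BAR-20*X-112*Z,Q44),Q44)
E
```

```text
target [611.9 162.4 171.8] shift u [0.43 0.34 0.48] turn u [-0.19  0.71 -0.03] force [-2.1  3.5 -5.8] eye [630.4 155.4 241.3]
eye rel nose end: along push 61.6, cupx 8.2, y -7.8
```

```bash

python3 -m crank '[[[0.1,0.1,0.1,-0.06,0.24,-0.01,5],[0.11,0.12,0.12,-0.06,0.24,-0.01,5],[0.11,0.12,0.13,-0.07,0.23,-0.01,5],[0.11,0,0.13,0,0,0,5],[0,0,0,0,0,0,5],[0,0,0,0,0,0,5],[0,0,0,0,0,0,5],[0,0,0,0,0,0,5]]]'
python3 - <<'E'
from tgt import *
show(tcp(BAR-20*X-112*Z,Q44),Q44);print(sense()["joints"].round(2))
E
```

```text
time_s: 26.05
eef_pos: [611.7, 161.2, 173.5]
ee_rot: [0.38, -0.019, 0.925, 0.007]
force: [0.1, -0.0, 1.0]
grip_width: 0.173
grip_force: 59.2
target [611.9 162.4 171.8] shift u [0.04 0.05 0.05] turn u [-0.03  0.08 -0.01] force [ 0.1 -0.   1. ] eye [636.8 162.3 224.9]
eye rel nose end: along push 78.8, cupx 4.2, y -1.2
[ 0.09  0.33  1.86 -0.19  0.18 -1.35]
```

```bash
python3 - <<'E'
from tgt import *
s=sense();p=s["eef_pos"];q=s["ee_rot"];C=R.from_quat(np.r_[q[1:],q[0]]).as_matrix()
e0=p+C@EYE;e1=BAR-18*X-118*Z;a0=np.degrees(np.arcsin(-C[2,0]));print(a0)
for i in range(8):
    t=(i+1)/8;a=np.radians(a0+(84-a0)*t);p2=e0+(e1-e0)*t-54*(np.cos(a)*X+np.sin(a)*Z)+19*C[:,2]
    print(np.round(C.T@(p2-p)/25,2));p=p2
E
python3 -m crank '[[[0,0,0,0,0,0,5],[0,0,0,0,0,0,5],[0,0,0,0,0,0,5],[0,0,0,0,0,0,5],[0,0,0,0,0,0,5],[0,0,0,0,0,0,5],[0,0,0,0,0,0,5],[0,0,0,0,0,0,5]]]' 20
```

```text
44.6541353997708
[0.01 0.   0.22]
[-0.01  0.01  0.22]
[-0.02  0.01  0.22]
[-0.04  0.01  0.22]
[-0.05  0.01  0.21]
[-0.07  0.01  0.2 ]
[-0.08  0.01  0.2 ]
[-0.09  0.01  0.19]
time_s: 26.85
eef_pos: [611.7, 161.2, 173.2]
ee_rot: [0.38, -0.02, 0.925, 0.007]
force: [-0.3, 0.1, 0.1]
grip_width: 0.17
grip_force: 59.3
```

```bash

python3 -m crank '[[[0,0,0,0,0,0,12],[0,0,0,0,0,0,12],[0,0,0,0,0,0,12],[0,0,0,0,0,0,12],[0,0,0,0,0,0,12],[0,0,0,0,0,0,12],[0.01,0,0.1,0,0,0,12],[0,0,0.1,0,0,0,12]]]' 20
```

```text
time_s: 27.65
eef_pos: [615.7, 161.5, 170.3]
ee_rot: [0.381, -0.02, 0.924, 0.007]
force: [-2.1, -0.9, 6.2]
grip_width: 0.171
grip_force: 59.9
```

```bash

python3 -m crank '[[[0,0,-0.1,0,0,0,14.5],[0,0,0,0,0,0,14.5],[0,0,0,0,0,0,14.5],[0,0,0,0,0,0,15],[0,0,0,0,0,0,15],[0,0,0,0,0,0,8],[0,0,0,0,0,0,8],[0,0,0,0,0,0,8]]]' 20
```

```text
time_s: 28.45
eef_pos: [613.2, 161.3, 171.2]
ee_rot: [0.379, -0.02, 0.925, 0.007]
force: [-0.8, 0.5, 3.7]
grip_width: 0.177
grip_force: 36.4
```

```bash

python3 -m crank '[[[0,0,0,0,0,0,15.5],[0,0,0,0,0,0,15.5],[0,0,0,0,0,0,15.5],[0,0,0,0,0,0,8],[0,0,0,0,0,0,8],[0,0,0,0,0,0,8],[0,0,0,0,0,0,8],[0,0,0,0,0,0,8]]]' 20
python3 -m crank '[[[0,0,0.1,0,0,0,8],[0,0,0.1,0,0,0,8],[0,0,0,0,0,0,8],[0,0,0,0,0,0,8],[0,0,0,0,0,0,8],[0,0,0,0,0,0,8],[0,0,0,0,0,0,8],[0,0,0,0,0,0,8]]]' 20
```

```text
time_s: 29.25
eef_pos: [613.1, 161.3, 171.1]
ee_rot: [0.379, -0.02, 0.925, 0.007]
force: [-0.3, 0.2, -0.4]
grip_width: 0.185
grip_force: 19.7
time_s: 30.05
eef_pos: [616.7, 161.4, 167.6]
ee_rot: [0.379, -0.02, 0.925, 0.007]
force: [-0.9, 1.4, -0.8]
grip_width: 0.181
grip_force: 19.8
```

At 20 N the handle pivots with almost no force. I'll continue along the arc.

```bash

python3 -m crank '[[[-0.01,0,0.15,0,0,0,8],[-0.02,0.01,0.2,0,0,0,8],[-0.04,0.01,0.2,0,0,0,8],[0,0,0,0,0,0,8],[0,0,0,0,0,0,8],[0,0,0,0,0,0,8],[0,0,0,0,0,0,8],[0,0,0,0,0,0,8]]]' 20
python3 -m crank '[[[-0.05,0.01,0.2,0,0,0,8],[-0.07,0.01,0.2,0,0,0,8],[0,0,0,0,0,0,8],[0,0,0,0,0,0,8],[0,0,0,0,0,0,8],[0,0,0,0,0,0,8],[0,0,0,0,0,0,8],[0,0,0,0,0,0,8]]]' 20
python3 - <<'E'
from tgt import *
d=capture("side")
cv2.imwrite("pics/s5.png",cv2.resize(d[120:210,250:370],(800,600),interpolation=cv2.INTER_CUBIC))
s=sense();p=s["eef_pos"];q=s["ee_rot"];C=R.from_quat(np.r_[q[1:],q[0]]).as_matrix()
g=p-19*C[:,2]-BAR;print("grip rack x,z",g@X,g[2],"y",g@Y)
E
```

```text
time_s: 30.85
eef_pos: [627.5, 162.3, 159.0]
ee_rot: [0.379, -0.02, 0.925, 0.007]
force: [-1.2, -0.6, -0.3]
grip_width: 0.181
grip_force: 20.2
time_s: 31.65
eef_pos: [636.7, 163.2, 154.1]
ee_rot: [0.38, -0.02, 0.925, 0.007]
force: [-0.6, -0.7, -0.2]
grip_width: 0.177
grip_force: 20.9
grip rack x,z -34.1229983722095 -167.3073568561744 y -0.25743949476845085
```

View pics/s5.png

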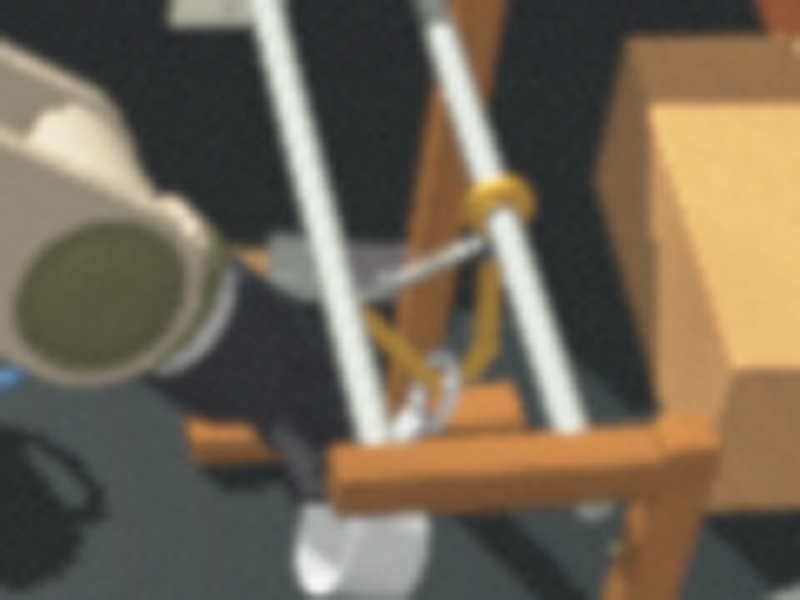

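The cup now hangs nearly upright with its eye in the hook's bowl at about (440,390), and the gate is shut. One last bit of arc, then release.

```bash

python3 -m crank '[[[-0.06,0,0.16,0,0,0,8],[-0.06,0,0.16,0,0,0,8],[-0.04,0,0.1,0,0,0,8],[0,0,0,0,0,0,8],[0,0,0,0,0,0,8],[0,0,0,0,0,0,8],[0,0,0,0,0,0,8],[0,0,0,0,0,0,8]]]' 20
python3 -m crank '[[[0,0,0,0,0,0,16],[0,0,0,0,0,0,18],[0,0,0,0,0,0,22],[0,0,0,0,0,0,30],[0,0,0,0,0,0,40],[0,0,0,0,0,0,50],[0,0,0,0,0,0,50],[0,0,-0.1,0,0,0,50]]]'
python3 -m crank '[[[0,0,-0.3,0,0,0,50],[0,0,-0.5,0,0,0,50],[0,0,-0.6,0,0,0,50],[0,0,-0.7,0,0,0,50],[0.1,0,-0.7,0,0,0,50],[0.3,0,-0.7,0,0,0,50],[0.3,0,-0.7,0,0,0,50],[0.3,0,-0.7,0,0,0,50]]]'
python3 -m crank '[[[0.3,0,-0.7,0,0,0,50],[0.3,0,-0.6,0,0,0,50],[0,0,0,0,0,0,50],[0,0,0,0,0,0,50],[0,0,0,0,0,0,50],[0,0,0,0,0,0,50],[0,0,0,0,0,0,50],[0,0,0,0,0,0,50]]]'
```

```text
time_s: 32.5
eef_pos: [647.1, 163.6, 149.7]
ee_rot: [0.38, -0.02, 0.925, 0.007]
force: [-0.7, -0.3, 4.6]
grip_width: 0.185
grip_force: 22.3
time_s: 33.3
eef_pos: [645.1, 163.5, 151.0]
ee_rot: [0.379, -0.02, 0.925, 0.007]
force: [-0.7, -0.2, -0.0]
grip_width: 0.585
grip_force: 0.0
time_s: 34.1
eef_pos: [540.2, 159.4, 221.9]
ee_rot: [0.38, -0.02, 0.925, 0.007]
force: [0.3, -0.3, 0.0]
grip_width: 0.586
grip_force: 0.0
time_s: 34.9
eef_pos: [508.1, 158.0, 233.2]
ee_rot: [0.379, -0.02, 0.925, 0.007]
force: [-0.7, -0.6, 0.3]
grip_width: 0.585
grip_force: 0.0
```

Let it settle, and check stillness by differencing frames.

```bash

for i in 1 2 3 4 5 6; do python3 -m crank '[[[0,0,0,0,0,0,50],[0,0,0,0,0,0,50],[0,0,0,0,0,0,50],[0,0,0,0,0,0,50],[0,0,0,0,0,0,50],[0,0,0,0,0,0,50],[0,0,0,0,0,0,50],[0,0,0,0,0,0,50]]]' | head -1; done
python3 - <<'E'
from tgt import *
f=[capture("side")[100:240,250:380].astype(float) for _ in range(12)]
print([round(np.abs(cv2.blur(a-f[0],(3,3))).max(),1) for a in f[1:]])
d=capture("side");w=capture("wrist")
c=lambda im,x,y,w,h:cv2.resize(im[y:y+h,x:x+w],(400,300),interpolation=cv2.INTER_CUBIC)
cv2.imwrite("pics/end.png",np.vstack([np.hstack([c(d,250,120,120,90),c(w,0,0,512,384)]),np.hstack([c(d,0,0,512,384),c(capture("top"),0,0,512,384)])]))
E
```

```text
time_s: 35.7
time_s: 36.5
time_s: 37.3
time_s: 38.1
time_s: 38.9
time_s: 39.7
[np.float64(3.0), np.float64(3.2), np.float64(2.9), np.float64(3.3), np.float64(3.0), np.float64(2.9), np.float64(2.9), np.float64(2.9), np.float64(3.0), np.float64(2.8), np.float64(3.3)]
```

View pics/end.png

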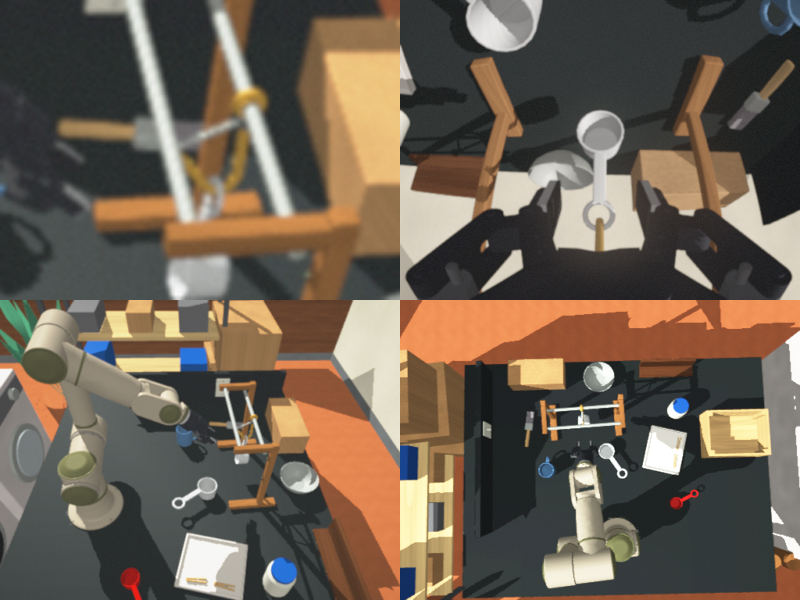

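The cup hangs on the hook with its eye at about (208,200) in the crop and the nose through the ring in the wrist view. The frames differ only by noise, so it is still. The bystanders are in place and the hand is clear.

```bash
python3 -c "
from rig import *
print(finish_job())"
```

```text
the job is handed in; nothing more can be done
None
```

The measuring cup hangs still on the snap hook with the gate shut, after a net tug of about 5.7 N that held; the hand is clear, the bystanders look unmoved, and the job was handed in at about 40 s.

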